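# Shoot the safety bolt into the cam lever

### The arm

A 6-joint arm with a two-finger parallel gripper is mounted at the origin on the work surface. World frame = base frame: x ahead of the robot, y to its left, z up, the work surface at z = 0. Lengths are in m, angles in rad, forces in N, time in s.
With the tool pointing down it reaches from about 0.35 to 0.875 m from the base axis. Payload 15.5 kg.
Tool frame: the origin (TCP) lies at the very end of the fingers, on their centre line; the grasp point (between the pads) lies 19 mm behind it; z points along the fingers, y is the line along which they close (so a half turn about z gives the same grasp; the last joint's range is limited). The gripper opens to 85 mm and grips with 20 to 120 N. Pads are 22 mm wide; open, the fingers measure 114 mm over their backs; the gripper's body (76 mm by 85 mm) begins 54 mm behind the grasp point. The pads swing forward as they close: fully open they stand 13 mm farther back than shut.
Start: joints at [1.226, 0.494, 1.345, -0, 1.302, -0.096], TCP at [0.155, 0.606, 0.231] pointing down, gripper open.
Joint ranges: [-2.91, 2.91], [-0.82, 2.16], [0.22, 2.67], [-1.22, 4.37], [0.12, 2.79], [-3.08, 3.08]. Speed limits (rad/s): [1.89, 1.89, 2.57, 3.01, 3.01, 3.01].

### API

Orientations are given as [roll, pitch, yaw] about the fixed x, y, z axes, in that order (R = Rz(yaw) Ry(pitch) Rx(roll)).
In Python, from station import * gives the robot as it stands.
- The arm moves only by the tool drive_tool, never from a script. Its argument "commands" is a list of rows, each an object of numbers: "tx", "ty", "tz": the shift along the tool's x, y, z in m; "rx", "ry", "rz": the turn, a rotation vector about the tool's x, y, z in rad; "claw": the closure in counts, from 0 (fully open) to 255 (shut). In form: [{"tx": .., "ty": .., "tz": .., "rx": .., "ry": .., "rz": .., "claw": ..}, ...]. A call has 1 to 8 rows; each row is the pose to reach, as a shift and turn from the pose commanded when the call began, along the tool's axes at that moment; what a row does not reach only later rows make up. A row lasts 1/10 s, in which the tool goes at most 50 mm and 8.59 degrees, less where a joint would pass 70% of its speed; a pose out of reach is approached as far as the arm can. A call with a gripper value outside its range is refused whole. The fingers move at their own pace and stop on an object; "grip_force" is the grip in N (left out, the last holds). Time passes only in rows, so rows that repeat a pose let the fingers close. It gives the time, the measured TCP pose, the force, the opening and the grip force at its end, in the units of the state.
- state(): the state, without advancing time (a new reading comes with each control period).
- snapshot(name): name is "side" or "top" or "wrist"; returns a dict with "image" (480x640x3 uint8, red, green, blue), "intrinsics" (3x3 intrinsics, pixels), "k1" (the pictures are not rectified: a ray, as slopes to the right and down, at radius r is drawn at 1 + k1 r^2 times it, then the intrinsics apply), "xyz" and "attitude" of the camera in the world; the wrist camera has in their place "tool_from_camera" (4x4, takes a point from camera to tool coordinates, whose origin is the TCP and whose axes are the flange's). Camera axes: x right, y down, z forward; pixel columns grow to the right and rows downward; lengths in m; the calibration is good to about 2 mm. A picture is of the moment at which its call begins: read the wrist's pose just before it. There is no depth.
- job_done(): hands the job in; it is judged then, once.
The state is a dict: "time": time; "joint_positions": joint angles; "joint_velocities": joint speeds; "effort": joint torques, N m; "tcp_pos": TCP position; "tool_rot": TCP orientation; "wrist_force": force on the tool from outside, world axes, zero at the start; "moment": the same for the moment, N m; "grip_width": finger opening in m; "gripper_force": force on a finger pad.
Only numpy, scipy, OpenCV 4.12 (cv2) and the standard library are available. Lean on these libraries where they do the work, as an engineer would, in place of code of your own. Each camera call takes 0.05 s, during which the arm holds its last target. There are 200 camera calls.

### The job

Lock the yellow cam lever with the sliding bolt: press the spring catch bar down with one fingertip and keep it down while the other fingertip pushes the bolt's upright thumb piece, until the bolt is fully home through the lever's fork. Then take the hand away so that the catch springs back up and locks the bolt. Only press and push: leave the lever as it is, and do not move or pick up the loose parts lying on the plate.

Things in the scene. Friction and masses are not known exactly. Their poses are not given: they have to be found in the camera images.
- fixture: Grey plate fixed flat on the cart top, 12 mm thick; origin on the work surface, plate spans x -165 to 205, y -135 to 125 mm. Bolt slides along +x on the line y = -25; catch bar is parallel, on y = +25 mm. Trap flange (84 mm disc with hub, 62 mm high) at x 150, y 72. Two staples over the bolt at x -55 and +83 mm: 62 mm high, 12 mm in x, 44 mm in y.
- bolt (a joint): Travel of the zinc-plated bolt along the fixture's +x, m: 0 to 0.003 at the start, 0.048 fully home on its stop. 3 N friction; stays where left. Unless the catch is pressed, its tooth locks the bolt in a notch with 3.5 mm play; three notches: 0 to 0.0035, 0.022 to 0.026, 0.0445 to 0.048 (home). A catch let go springs into the notch over it.
- thumb_piece (a point): Centre of the pushed (-x, vertical) face of the bolt's thumb piece: upright zinc-plated tab 10 mm thick (x), 26 mm wide (y), 34 mm high, on the 20 mm wide bolt bar. Point 71 mm above the work surface, bar top 54 mm, tab top 88 mm. Moves with the bolt; axes as the fixture's.
- catch (a joint): How far the spring catch is pressed down, m: 0 up (at rest), 0.009 down on its stop. The bolt is free when it is 0.006 or more down. About 3 N starts it, 6.5 N holds it fully down; the spring lifts it when let go.
- catch_bar (a point): Centre of the top face of the catch: long dark steel finger bar with cross ridges, 110 mm (x) by 26 mm (y); a fingertip can slide along it while pressing. Top 72 mm above the work surface at rest, 63 mm fully down; it sinks level wherever pressed. Axes as the fixture's. Its centre line is 50 mm to +y of the thumb piece's, with 24 mm free between bar and tab.
- lever (a joint): Angle of the yellow cam lever about its vertical pivot, rad: 0 clamped, as at the start; it grows anticlockwise from above. Pivot at fixture x 127, y 20 mm; the 18 mm wide arm, 105 mm long, points to -y and crosses over the bolt line at 61 to 74 mm height, with a fork below that the bolt's nose enters. It must stay clamped.
- stud: Bystander: zinc-plated stud bolt standing on its nut, 16 mm diameter, 75 mm high, nut 29 mm; origin at the centre of its underside.
- probe: Bystander: orange plastic temperature probe handle lying flat, 100 mm long (x, from -45 to 55), 26 mm wide, 22 mm high; origin at its underside.
- cock: Bystander: brass bleed cock standing upright, 30 mm diameter, 44 mm high, with a short spout to its +x and a small cross handle on top; origin at the centre of its underside.
- capsule: Bystander: squat black bimetal element capsule, 44 mm diameter, 26 mm high; origin at the centre of its underside.

How it is judged:
On the way, in this order (a step that is already met when the one before it is completed fails the run):
1. a finger holds the catch down while the bolt is still in its first notch (value of joint catch above 0.005 m and value of joint bolt below 0.008 m and contact force between the fingers and catch above 0.5 N), for 0.05 s.
2. with a finger still on the catch, the bolt is pushed past half way (value of joint catch above 0.004 m and value of joint bolt above 0.028 m and contact force between the fingers and catch above 0.5 N), for 0.05 s.
At the end, for the whole second after the job is handed in: The bolt is home (44 mm or more of its 48 mm travel), the catch has sprung back up to within 2 mm, the lever is still clamped (under 0.1 rad) and every loose part is within 20 mm of where it stood (value of joint bolt above 0.044 m and value of joint catch below 0.002 m and value of joint lever below 0.1 rad and distance of each of stud, probe, cock, capsule from where it was at the start of the episode below 0.02 m); the robot touches nothing.
It fails at once if the cam lever is swung by more than 0.1 rad (value of joint lever above 0.1 rad).
It fails at once if a loose part is moved or lifted by more than 20 mm (distance of any of stud, probe, cock, capsule from where it was at the start of the episode above 0.02 m).
It fails at once if a loose part is knocked over (angle between any of stud, probe, cock, capsule's own z axis and vertical above 0.5 rad).
It also fails if it takes over 32 s, if anything falls off the work surface, if the arm or the gripper's body presses on something with over 40 N, if the wrist force passes 120 N, or if a joint passes its speed limit or range.

## Working session

There is one attempt and no reset: what is moved stays moved. The work goes in short steps, Python scripts to look and compute and a tool call to move; the robot and the scene stay as the last step left them, time stands still between calls to the robot, and variables do not carry over. Pictures are saved under pics/ and viewed, at most 10 in all, crops included, and the job is handed in when it is done.

Besides the shell and the picture viewer there is one more tool, called as name([rows], argument=value, ...), one row to a line, values as JSON. drive_tool: Moves the arm, as the interface text tells. Its arguments: {"type":"object","properties":{"commands":{"type":"array"},"grip_force":{"type":"number"}},"required":["commands"]}

```bash
mkdir -p pics
python3 - <<'E'
from station import *
import cv2,pickle
d={}
for n in("top","side","wrist"):
    s=state(); d[n]=snapshot(n); d[n]["state"]=s
    cv2.imwrite(f"pics/{n}0.png",d[n]["image"][:,:,::-1])
    print(n,{k:v for k,v in d[n].items() if k not in("image","state")})
pickle.dump(d,open("d0.pkl","wb")); print(state())
E
```

```text
top {'intrinsics': array([[505.39959465,   0.        , 308.3621119 ],
       [  0.        , 505.39959465, 247.06692221],
       [  0.        ,   0.        ,   1.        ]]), 'k1': -0.08592886119604201, 'xyz': array([0.47471175, 0.03504863, 0.85185786]), 'attitude': array([-2.986156  , -0.01550416, -1.56661333])}
side {'intrinsics': array([[486.98106877,   0.        , 320.22658226],
       [  0.        , 486.98106877, 240.6051246 ],
       [  0.        ,   0.        ,   1.        ]]), 'k1': -0.04569474230721769, 'xyz': array([ 0.32335742, -0.47489582,  0.42309753]), 'attitude': array([-2.1110724 , -0.0035537 , -0.48685211])}
wrist {'intrinsics': array([[369.72857781,   0.        , 319.8425686 ],
       [  0.        , 369.72857781, 242.03520884],
       [  0.        ,   0.        ,   1.        ]]), 'k1': -0.05188245534711829, 'tool_from_camera': array([[ 3.56900201e-04, -9.49421198e-01, -3.14005193e-01,
         8.21376137e-02],
       [ 9.99999733e-01,  5.38955555e-04, -4.92971858e-04,
         1.50370868e-04],
       [ 6.37272775e-04, -3.14004933e-01,  9.49421137e-01,
        -1.43075331e-01],
       [ 0.00000000e+00,  0.00000000e+00,  0.00000000e+00,
         1.00000000e+00]])}
{'time': 0.15, 'joint_positions': array([ 1.22551146e+00,  4.94078052e-01,  1.34598754e+00,  2.09789317e-05,
        1.30252523e+00, -9.55048627e-02]), 'joint_velocities': array([ 0.00093065, -0.00250728, -0.0031786 , -0.00149382,  0.00074614,
       -0.00144454]), 'effort': array([ 1.77227168e-03, -8.82540822e+01, -3.84065616e+01, -8.54401537e-05,
        7.01009601e-03, -6.40980807e-05]), 'tcp_pos': array([0.15439019, 0.60533549, 0.23081428]), 'tool_rot': array([-3.14060096e+00, -1.15315979e-04,  2.89180702e+00]), 'wrist_force': array([-0.1666799 , -0.34197794,  0.06615505]), 'moment': array([-0.0217703 , -0.00895455,  0.02453002]), 'gripper_force': 0.0, 'grip_width': 0.08531842099359732}
```

View pics/top0.png

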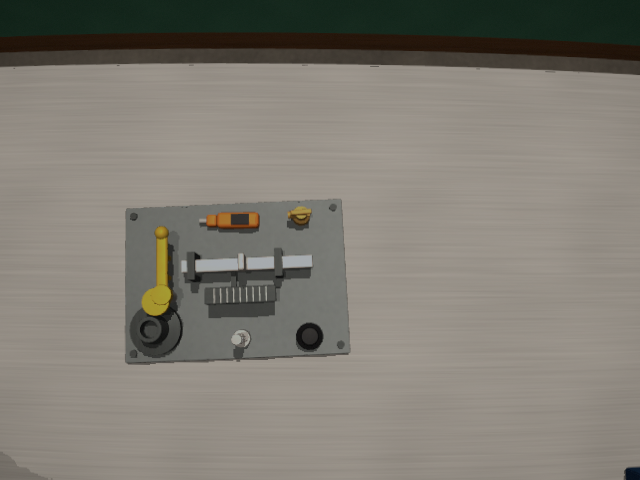

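View pics/side0.png

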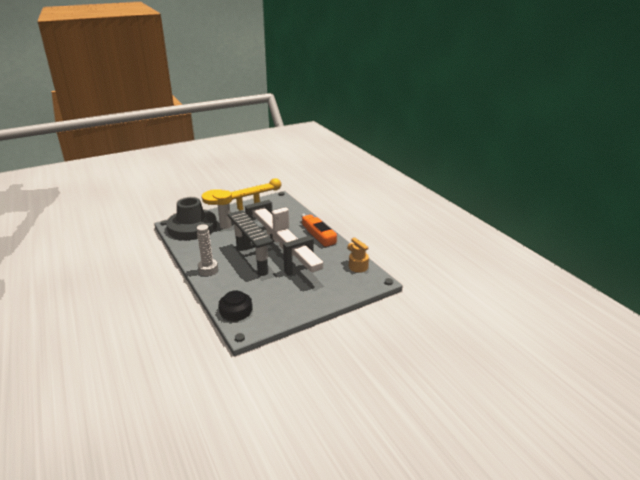

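The top view shows the fixture with its +x to image left. Plate corners are near (126,209), (341,200), (349,353) and (126,362), the tab near (241,262) and the catch bar near (240,295). The side view agrees. Next I measure.

```bash
cat > h.py <<'E'
import numpy as np,cv2,pickle
from scipy.spatial.transform import Rotation as R
def ray(s,px):
    u=cv2.undistortPoints(np.array([[px]],float),s["intrinsics"],np.array([s["k1"],0,0,0.]))[0,0]
    if "xyz" in s: M=R.from_euler("xyz",s["attitude"]).as_matrix();o=s["xyz"]
    else:
        st=s["state"];T=s["tool_from_camera"];Q=R.from_euler("xyz",st["tool_rot"]).as_matrix()
        M=Q@T[:3,:3];o=st["tcp_pos"]+Q@T[:3,3]
    return o,M@np.array([u[0],u[1],1])
def onz(s,px,z):
    o,d=ray(s,px);return (o+d*(z-o[2])/d[2])
E
python3 - <<'E'
from h import *
t=pickle.load(open("d0.pkl","rb"))["top"];im=t["image"]
g=cv2.cvtColor(im,cv2.COLOR_RGB2HSV); 
m=((im.max(2)<125)).astype(np.uint8);m[:150]=0;m[400:]=0
m=cv2.morphologyEx(m,cv2.MORPH_CLOSE,np.ones((25,25)))
c=max(cv2.findContours(m,0,2)[0],key=cv2.contourArea);q=cv2.boxPoints(cv2.minAreaRect(c))
ap=cv2.approxPolyDP(c,8,True)[:,0];print(ap)
cor=np.array([[126,209],[341,200],[349,353],[126,362]]) # fixture (205,-135),(-165,-135),(-165,125),(205,125)
F=np.array([[205,-135],[-165,-135],[-165,125],[205,125]])/1e3
def nearest(p):return ap[np.argmin(np.linalg.norm(ap-p,axis=1))]
P=np.array([onz(t,nearest(p),.012)[:2] for p in cor]);print(P)
A=P-P.mean(0);B=F-F.mean(0);th=np.arctan2((B[:,0]*A[:,1]-B[:,1]*A[:,0]).sum(),(A*B).sum())
Rt=np.array([[np.cos(th),-np.sin(th)],[np.sin(th),np.cos(th)]]);o=P.mean(0)-Rt@F.mean(0)
print("yaw",th,"org",o,"res",P-(F@Rt.T+o)); np.savez("fx.npz",Rt=Rt,o=o,th=th)
for n,px,z in[("tab top",(241,261),.088),("catch",(240,295),.072),("st1",(278,262),.062),("st2",(193,266),.062),("stud",(238,339),.075),("cap",(309,336),.026),("leverend",(162,233),.07),("piv",(156,301),.074)]:
    p=onz(t,px,z)[:2];print(n,p.round(4),((p-o)@Rt).round(4))
cv2.imwrite("pics/topc.png",cv2.resize(im[195:370,115:360,::-1],None,fx=3.2,fy=3.2,interpolation=cv2.INTER_CUBIC))
E
```

```text
[[341 200]
 [127 208]
 [125 362]
 [348 354]]
[[ 0.67209636  0.33368822]
 [ 0.68826255 -0.03292606]
 [ 0.42960943 -0.04306645]
 [ 0.41347558  0.32273204]]
yaw 1.613770632175569 org [0.54672482 0.1249106 ] res [[-0.0006968  -0.00183285]
 [-0.00042621  0.00121126]
 [ 0.00068063  0.00224075]
 [ 0.00044238 -0.00161916]]
tab top [0.5723 0.1262] [ 0.0002 -0.0256]
catch [0.5216 0.1284] [0.0046 0.025 ]
st1 [0.5744 0.071 ] [-0.055  -0.0254]
st2 [0.5672 0.2049] [ 0.079  -0.0239]
stud [0.4547 0.1296] [0.0087 0.0917]
cap [0.4589 0.0211] [-0.0999  0.0922]
leverend [0.6182 0.2544] [ 0.1263 -0.077 ]
piv [0.5111 0.2576] [0.1341 0.0299]
```

View pics/topc.png

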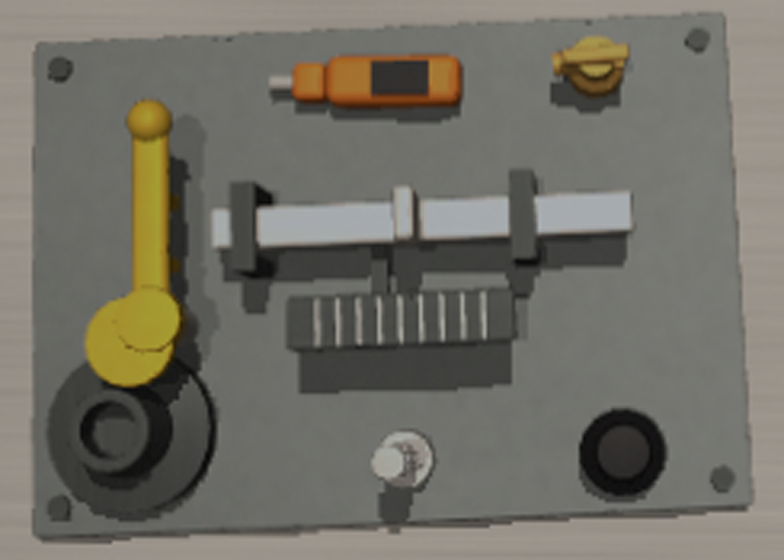

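The top view fit is consistent: staples at x -55/+79, bolt line y -25 and catch y +25 all match the given sizes, and the tab centre is at x≈0. Now I compute the approach.

```bash
cat > go.py <<'E'
from h import *
from station import *
import sys
f=np.load("fx.npz");Rt,o,th=f["Rt"],f["o"],float(f["th"])
s=state();Q=R.from_euler("xyz",s["tool_rot"])
fx=(s["tcp_pos"][:2]-o)@Rt
print("t",s["time"],"fixture tcp",fx.round(4),s["tcp_pos"][2].round(4),"yaw err",(s["tool_rot"][2]-th).round(4),"rp",s["tool_rot"][:2].round(4),"F",s["wrist_force"].round(1),"w",round(s["grip_width"],4),s["gripper_force"])
if len(sys.argv)>3:
    x,y,z=map(float,sys.argv[1:4]);G=np.array([*(o+Rt@[x,y]),z])
    T=R.from_euler("xyz",[np.pi,0,th])
    print("shift",Q.inv().apply(G-s["tcp_pos"]).round(4),"rv",(Q.inv()*T).as_rotvec().round(4))
E
python3 go.py -.025 0 .2
```

```text
t 0.15 fixture tcp [0.4968 0.3713] 0.2308 yaw err 1.278 rp [-3.1406e+00 -1.0000e-04] F [-0.2 -0.3  0.1] w 0.0853 0.0
shift [-0.5061 -0.3924  0.0311] rv [-9.000e-04  5.000e-04  1.278e+00]
```

drive_tool([
  {"tx": -0.04,"ty": -0.03,"tz": 0,"rz": 0.1,"claw": 140},
  {"tx": -0.08,"ty": -0.06,"tz": 0,"rz": 0.2,"claw": 140},
  {"tx": -0.12,"ty": -0.09,"tz": 0,"rz": 0.32,"claw": 140},
  {"tx": -0.16,"ty": -0.12,"tz": 0,"rz": 0.44,"claw": 140},
  {"tx": -0.2,"ty": -0.15,"tz": 0,"rz": 0.56,"claw": 140},
  {"tx": -0.24,"ty": -0.18,"tz": 0,"rz": 0.68,"claw": 140},
  {"tx": -0.28,"ty": -0.21,"tz": 0,"rz": 0.8,"claw": 140},
  {"tx": -0.31,"ty": -0.24,"tz": 0,"rz": 0.9,"claw": 140},
])

```text
invalid input
```

```bash
python3 go.py -.025 0 .19
```

```text
t 0.15 fixture tcp [0.4968 0.3713] 0.2308 yaw err 1.278 rp [-3.1406e+00 -1.0000e-04] F [-0.2 -0.3  0.1] w 0.0853 0.0
shift [-0.5061 -0.3924  0.0411] rv [-9.000e-04  5.000e-04  1.278e+00]
```

drive_tool([
  {"tx": -0.04,"ty": -0.03,"tz": 0,"rx": 0,"ry": 0,"rz": 0.1,"claw": 140},
  {"tx": -0.08,"ty": -0.06,"tz": 0,"rx": 0,"ry": 0,"rz": 0.2,"claw": 140},
  {"tx": -0.12,"ty": -0.09,"tz": 0,"rx": 0,"ry": 0,"rz": 0.32,"claw": 140},
  {"tx": -0.16,"ty": -0.12,"tz": 0,"rx": 0,"ry": 0,"rz": 0.44,"claw": 140},
  {"tx": -0.2,"ty": -0.15,"tz": 0,"rx": 0,"ry": 0,"rz": 0.56,"claw": 140},
  {"tx": -0.24,"ty": -0.18,"tz": 0,"rx": 0,"ry": 0,"rz": 0.68,"claw": 140},
  {"tx": -0.28,"ty": -0.21,"tz": 0,"rx": 0,"ry": 0,"rz": 0.8,"claw": 140},
  {"tx": -0.31,"ty": -0.24,"tz": 0,"rx": 0,"ry": 0,"rz": 0.9,"claw": 140},
])

```text
time: 0.95
tcp_pos: [0.3971, 0.2945, 0.2313]
tool_rot: [3.141, 0.0, 1.986]
wrist_force: [1.0, 0.5, 0.4]
grip_width: 0.0384
gripper_force: 0.0
```

```bash
python3 go.py -.025 0 .19
```

```text
t 0.95 fixture tcp [0.1759 0.1422] 0.2313 yaw err 0.3725 rp [3.1411e+00 1.0000e-04] F [1.  0.5 0.4] w 0.0384 0.0
shift [-0.2389  0.0593  0.0414] rv [0.0005 0.     0.3725]
```

drive_tool([
  {"tx": -0.04,"ty": 0.01,"tz": 0,"rx": 0,"ry": 0,"rz": 0.1,"claw": 145},
  {"tx": -0.08,"ty": 0.02,"tz": 0,"rx": 0,"ry": 0,"rz": 0.2,"claw": 145},
  {"tx": -0.12,"ty": 0.03,"tz": 0,"rx": 0,"ry": 0,"rz": 0.3,"claw": 145},
  {"tx": -0.16,"ty": 0.04,"tz": 0.01,"rx": 0,"ry": 0,"rz": 0.37,"claw": 145},
  {"tx": -0.2,"ty": 0.05,"tz": 0.02,"rx": 0,"ry": 0,"rz": 0.37,"claw": 145},
  {"tx": -0.235,"ty": 0.059,"tz": 0.04,"rx": 0,"ry": 0,"rz": 0.372,"claw": 145},
  {"tx": -0.239,"ty": 0.059,"tz": 0.041,"rx": 0,"ry": 0,"rz": 0.372,"claw": 145},
  {"tx": -0.239,"ty": 0.059,"tz": 0.041,"rx": 0,"ry": 0,"rz": 0.372,"claw": 145},
])

```text
time: 1.75
tcp_pos: [0.5469, 0.1016, 0.1896]
tool_rot: [-3.14, -0.0, 1.618]
wrist_force: [-0.2, 0.0, 0.1]
grip_width: 0.0367
gripper_force: 0.0
```

```bash
python3 go.py -.025 0 .10
python3 - <<'E'
from station import *
import cv2,pickle
s=state();w=snapshot("wrist");w["state"]=s;pickle.dump(w,open("w1.pkl","wb"))
cv2.imwrite("pics/w1.png",w["image"][:,:,::-1])
E
```

```text
t 1.75 fixture tcp [-0.0232  0.0008] 0.1896 yaw err 0.0043 rp [-3.14 -0.  ] F [-0.2  0.   0.1] w 0.0367 0.0
shift [-0.0018  0.0009  0.0896] rv [-0.0016 -0.      0.0043]
```

View pics/w1.png

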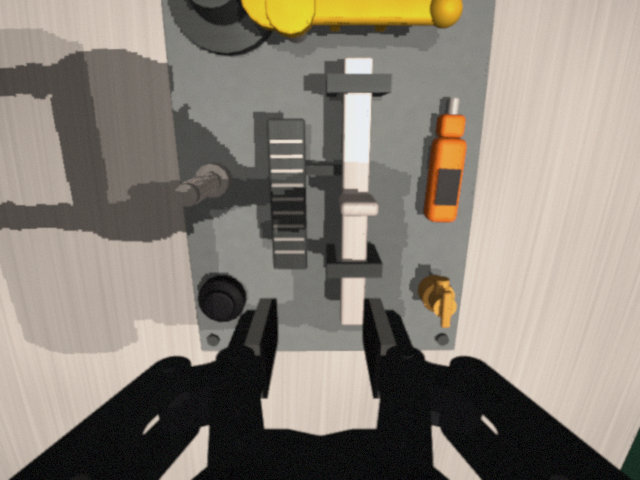

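The wrist view shows the tab top at rows 204–215 around column 359, the catch bar centred near (287,193), and all the loose parts clear of the fingers.

Run:
```python
from h import *
w=pickle.load(open("w1.pkl","rb"));f=np.load("fx.npz");Rt,o=f["Rt"],f["o"]
for n,px,z in[("tab -x edge",(359,215),.088),("tab +x edge",(359,204),.088),("tab L",(340,210),.088),("tab R",(378,210),.088),("bar near",(290,268),.072),("bar far",(287,120),.072),("barL",(272,193),.072),("barR",(304,193),.072),("staple1 +x",(354,248),.062),("staple1 -x",(354,262),.062)]:
    print(n,((onz(w,px,z)[:2]-o)@Rt).round(4))
```

```text
tab -x edge [-0.0035 -0.0243]
tab +x edge [ 0.0041 -0.024 ]
tab L [-0.0001 -0.0113]
tab R [ 0.     -0.0371]
bar near [-0.0494  0.025 ]
bar far [0.0581 0.0249]
barL [0.0082 0.0366]
barR [0.0083 0.0138]
staple1 +x [-0.0365 -0.0242]
staple1 -x [-0.0481 -0.0246]
```

drive_tool([
  {"tx": -0.002,"ty": 0.001,"tz": 0.03,"rx": 0,"ry": 0,"rz": 0.003,"claw": 145},
  {"tx": -0.002,"ty": 0.001,"tz": 0.06,"rx": 0,"ry": 0,"rz": 0.003,"claw": 145},
  {"tx": -0.002,"ty": 0.001,"tz": 0.09,"rx": 0,"ry": 0,"rz": 0.003,"claw": 145},
  {"tx": -0.002,"ty": 0.001,"tz": 0.105,"rx": 0,"ry": 0,"rz": 0.003,"claw": 145},
  {"tx": -0.002,"ty": 0.001,"tz": 0.112,"rx": 0,"ry": 0,"rz": 0.003,"claw": 145},
  {"tx": -0.002,"ty": 0.001,"tz": 0.112,"rx": 0,"ry": 0,"rz": 0.003,"claw": 145},
])

```text
time: 2.4
tcp_pos: [0.5477, 0.1013, 0.0783]
tool_rot: [-3.141, -0.0, 1.618]
wrist_force: [0.5, -0.5, -0.0]
grip_width: 0.0369
gripper_force: 0.0
```

```bash
python3 go.py -.025 0 .065
```

```text
t 2.4 fixture tcp [-0.0236  0.0001] 0.0783 yaw err 0.0042 rp [-3.1411e+00 -1.0000e-04] F [ 0.5 -0.5 -0. ] w 0.0369 0.0
shift [-0.0014  0.0001  0.0133] rv [-0.0005 -0.0001  0.0042]
```

drive_tool([
  {"tx": 0,"ty": 0,"tz": 0.004,"rx": 0,"ry": 0,"rz": 0.004,"claw": 145},
  {"tx": 0,"ty": 0,"tz": 0.006,"rx": 0,"ry": 0,"rz": 0.004,"claw": 145},
  {"tx": 0,"ty": 0,"tz": 0.008,"rx": 0,"ry": 0,"rz": 0.004,"claw": 145},
  {"tx": 0,"ty": 0,"tz": 0.008,"rx": 0,"ry": 0,"rz": 0.004,"claw": 145},
])

```text
time: 2.8
tcp_pos: [0.5485, 0.1005, 0.0705]
tool_rot: [3.141, -0.0, 1.613]
wrist_force: [0.5, 0.7, 2.9]
grip_width: 0.0368
gripper_force: 1.1
```

drive_tool([
  {"tx": 0,"ty": 0,"tz": 0.002,"rx": 0,"ry": 0,"rz": 0,"claw": 145},
  {"tx": 0,"ty": 0,"tz": 0.003,"rx": 0,"ry": 0,"rz": 0,"claw": 145},
  {"tx": 0,"ty": 0,"tz": 0.003,"rx": 0,"ry": 0,"rz": 0,"claw": 145},
])

```text
time: 3.1
tcp_pos: [0.5484, 0.1005, 0.0673]
tool_rot: [3.141, -0.0, 1.613]
wrist_force: [0.5, 1.6, 4.3]
grip_width: 0.0366
gripper_force: 1.7
```

drive_tool([
  {"tx": 0,"ty": 0,"tz": 0.002,"rx": 0,"ry": 0,"rz": 0,"claw": 145},
  {"tx": 0,"ty": 0,"tz": 0.003,"rx": 0,"ry": 0,"rz": 0,"claw": 145},
  {"tx": 0,"ty": 0,"tz": 0.003,"rx": 0,"ry": 0,"rz": 0,"claw": 145},
])

```text
time: 3.4
tcp_pos: [0.5484, 0.1005, 0.0642]
tool_rot: [3.141, -0.0, 1.613]
wrist_force: [2.5, 1.3, 3.9]
grip_width: 0.0368
gripper_force: 2.3
```

drive_tool([
  {"tx": 0,"ty": 0,"tz": 0.001,"rx": 0,"ry": 0,"rz": 0,"claw": 145},
  {"tx": 0,"ty": 0,"tz": 0.002,"rx": 0,"ry": 0,"rz": 0,"claw": 145},
  {"tx": 0,"ty": 0,"tz": 0.002,"rx": 0,"ry": 0,"rz": 0,"claw": 145},
])

```text
time: 3.7
tcp_pos: [0.5484, 0.1005, 0.0623]
tool_rot: [3.141, -0.0, 1.613]
wrist_force: [2.3, 1.3, 5.0]
grip_width: 0.0368
gripper_force: 2.7
```

drive_tool([
  {"tx": 0,"ty": 0,"tz": 0.001,"rx": 0,"ry": 0,"rz": 0,"claw": 145},
  {"tx": 0,"ty": 0,"tz": 0.001,"rx": 0,"ry": 0,"rz": 0,"claw": 145},
])

```text
time: 3.9
tcp_pos: [0.5485, 0.1004, 0.0617]
tool_rot: [3.141, 0.0, 1.613]
wrist_force: [0.6, 1.4, 12.9]
grip_width: 0.0366
gripper_force: 6.3
```

```bash
python3 go.py 0 0 .062
python3 - <<'E'
from station import *
import cv2,pickle
s=state();w=snapshot("wrist");w["state"]=s
cv2.imwrite("pics/w2.png",w["image"][:,:,::-1])
E
```

```text
t 3.9 fixture tcp [-0.0245 -0.0007] 0.0617 yaw err -0.001 rp [3.1409 0.    ] F [ 0.6  1.4 12.9] w 0.0366 6.263737563276663
shift [ 0.0245 -0.0007 -0.0003] rv [ 0.0007  0.     -0.001 ]
```

View pics/w2.png

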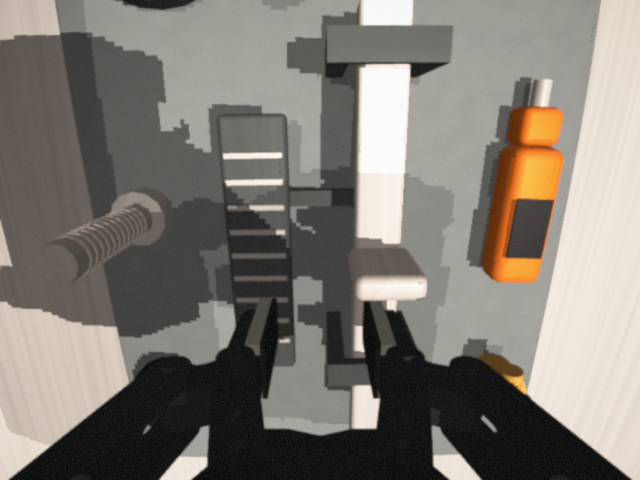

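The fingers are placed as intended: the left one is on the catch, which is on its stop, and the right one is behind the tab at (388,290). Next I push.

drive_tool([
  {"tx": 0.005,"ty": 0,"tz": -0.0003,"rx": 0,"ry": 0,"rz": 0,"claw": 145},
  {"tx": 0.01,"ty": 0,"tz": -0.0003,"rx": 0,"ry": 0,"rz": 0,"claw": 145},
  {"tx": 0.015,"ty": 0,"tz": -0.0003,"rx": 0,"ry": 0,"rz": 0,"claw": 145},
  {"tx": 0.02,"ty": 0,"tz": -0.0003,"rx": 0,"ry": 0,"rz": 0,"claw": 145},
  {"tx": 0.025,"ty": 0,"tz": -0.0003,"rx": 0,"ry": 0,"rz": 0,"claw": 145},
  {"tx": 0.025,"ty": 0,"tz": -0.0003,"rx": 0,"ry": 0,"rz": 0,"claw": 145},
])

```text
time: 4.55
tcp_pos: [0.547, 0.1251, 0.0618]
tool_rot: [-3.141, 0.001, 1.613]
wrist_force: [-0.5, -2.1, 10.9]
grip_width: 0.0371
gripper_force: 5.0
```

drive_tool([
  {"tx": 0.005,"ty": 0,"tz": 0,"rx": 0,"ry": 0,"rz": 0,"claw": 145},
  {"tx": 0.01,"ty": 0,"tz": 0,"rx": 0,"ry": 0,"rz": 0,"claw": 145},
  {"tx": 0.015,"ty": 0,"tz": 0,"rx": 0,"ry": 0,"rz": 0,"claw": 145},
  {"tx": 0.02,"ty": 0,"tz": 0,"rx": 0,"ry": 0,"rz": 0,"claw": 145},
  {"tx": 0.025,"ty": 0,"tz": 0,"rx": 0,"ry": 0,"rz": 0,"claw": 145},
  {"tx": 0.028,"ty": 0,"tz": 0,"rx": 0,"ry": 0,"rz": 0,"claw": 145},
  {"tx": 0.028,"ty": 0,"tz": 0,"rx": 0,"ry": 0,"rz": 0,"claw": 145},
])

```text
time: 5.25
tcp_pos: [0.5457, 0.153, 0.0618]
tool_rot: [-3.141, 0.001, 1.613]
wrist_force: [-1.4, -3.8, 11.0]
grip_width: 0.0371
gripper_force: 5.0
```

```bash
python3 go.py .033 0 .062
python3 - <<'E'
from station import *
import cv2
cv2.imwrite("pics/w3.png",snapshot("wrist")["image"][:,:,::-1])
E
```

```text
t 5.25 fixture tcp [ 0.0281 -0.0001] 0.0618 yaw err -0.0004 rp [-3.1411e+00  1.0000e-03] F [-1.4 -3.8 11. ] w 0.0371 5.029292401741259
shift [ 0.0049 -0.0001 -0.0002] rv [-0.0005  0.001  -0.0004]
```

View pics/w3.png

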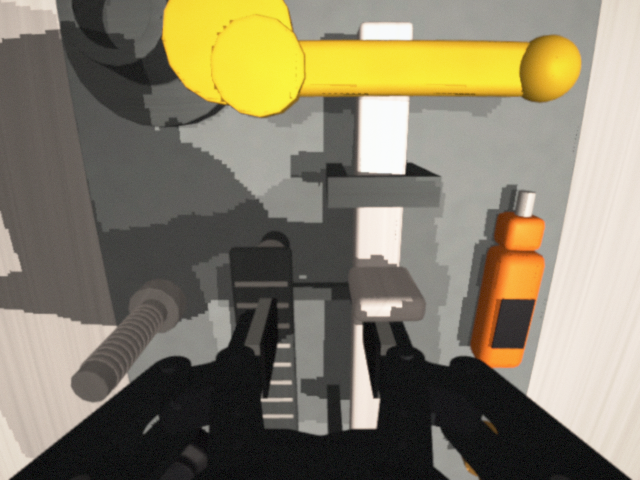

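The bolt's nose has passed under the lever, and the tab stays against the fingertip at (390,310). I keep pushing to the stop.

drive_tool([
  {"tx": 0.002,"ty": 0,"tz": 0,"rx": 0,"ry": 0,"rz": 0,"claw": 145},
  {"tx": 0.004,"ty": 0,"tz": 0,"rx": 0,"ry": 0,"rz": 0,"claw": 145},
  {"tx": 0.004,"ty": 0,"tz": 0,"rx": 0,"ry": 0,"rz": 0,"claw": 145},
])

```text
time: 5.6
tcp_pos: [0.5455, 0.1564, 0.0617]
tool_rot: [-3.141, 0.002, 1.613]
wrist_force: [-0.9, -10.3, 10.4]
grip_width: 0.0367
gripper_force: 9.2
```

drive_tool([
  {"tx": 0.001,"ty": 0,"tz": 0,"rx": 0,"ry": 0,"rz": 0,"claw": 145},
  {"tx": 0.002,"ty": 0,"tz": 0,"rx": 0,"ry": 0,"rz": 0,"claw": 145},
  {"tx": 0.002,"ty": 0,"tz": 0,"rx": 0,"ry": 0,"rz": 0,"claw": 145},
])

```text
time: 5.9
tcp_pos: [0.5454, 0.1566, 0.0617]
tool_rot: [-3.141, 0.004, 1.613]
wrist_force: [0.6, -29.9, 12.7]
grip_width: 0.037
gripper_force: 16.9
```

The bolt is hard on its stop at fixture x≈0.032, as predicted. I back off, then lift.

drive_tool([
  {"tx": -0.003,"ty": 0,"tz": 0,"rx": 0,"ry": 0,"rz": 0,"claw": 145},
  {"tx": -0.005,"ty": 0,"tz": 0,"rx": 0,"ry": 0,"rz": 0,"claw": 145},
  {"tx": -0.005,"ty": 0,"tz": -0.01,"rx": 0,"ry": 0,"rz": 0,"claw": 145},
  {"tx": -0.005,"ty": 0,"tz": -0.03,"rx": 0,"ry": 0,"rz": 0,"claw": 145},
  {"tx": -0.005,"ty": 0,"tz": -0.06,"rx": 0,"ry": 0,"rz": 0,"claw": 145},
  {"tx": -0.005,"ty": 0,"tz": -0.1,"rx": 0,"ry": 0,"rz": 0,"claw": 145},
  {"tx": -0.005,"ty": 0,"tz": -0.13,"rx": 0,"ry": 0,"rz": 0,"claw": 145},
  {"tx": -0.005,"ty": 0,"tz": -0.13,"rx": 0,"ry": 0,"rz": 0,"claw": 145},
])

```text
time: 6.7
tcp_pos: [0.5474, 0.1546, 0.1958]
tool_rot: [3.136, -0.0, 1.613]
wrist_force: [0.1, -0.8, -0.3]
grip_width: 0.0366
gripper_force: 0.0
```

Run:
```python
from station import *
import cv2
print(state()["wrist_force"])
cv2.imwrite("pics/w4.png",snapshot("wrist")["image"][:,:,::-1])
cv2.imwrite("pics/s4.png",cv2.resize(snapshot("side")["image"][150:350,140:420,::-1],None,fx=2.8,fy=2.8))
```

```text
[ 0.12482481 -0.78793984 -0.32775446]
```

View pics/w4.png

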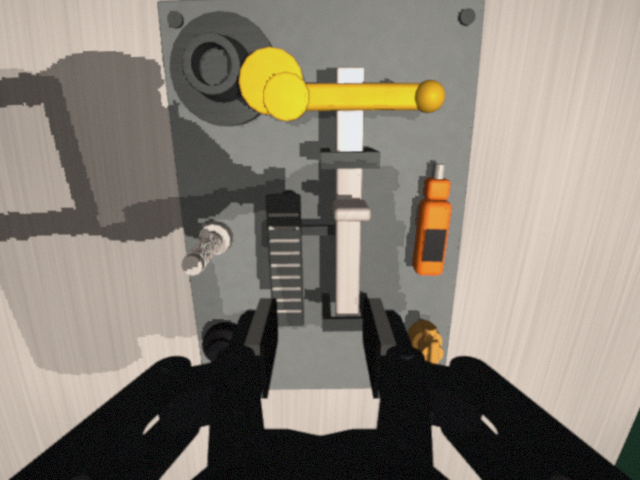

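View pics/s4.png

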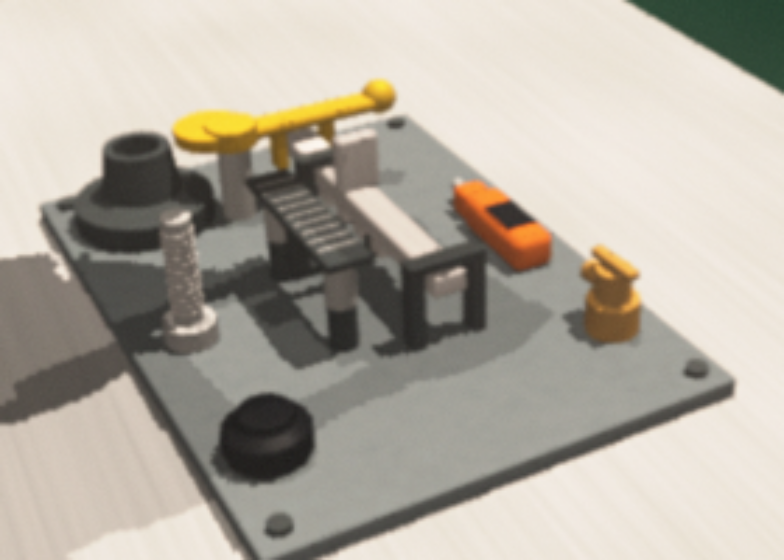

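The bolt is through the fork with the tab near (351,212), the catch is up, the lever is still clamped and the loose parts have not moved. The hand is clear, so I hand the job in.

```bash
python3 -c "
from station import *
print(job_done())"
```

```text
the job is handed in; nothing more can be done
None
```

The bolt was pushed onto its stop through the lever's fork and the catch sprang back up. The final pictures show the lever still clamped and the loose parts in place, and the job is handed in, though no verdict came back.

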